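Tag the worn-out shock mount of the analyser cradle

TASK

The portable analyser has been taken off its cradle so that the three spring mounts can be checked. Find the softest by pressing on their round rubber pads with a fingertip, then push that mount's red tag down flat to mark it for replacement, leaving the other two tags up. Nothing is to be picked up or lifted, and the loose things on and around the cradle stay where they are.

Things in the scene. Friction and masses are not known exactly. Their poses are not given: they have to be found in the camera images.
- cradle: The analyser's shock-mount cradle: an aluminium base plate 245 mm (x) by 385 mm (y) by 12 mm thick, fixed to the bench, its far and side rims 22 mm high. Origin at the centre of its underside, x away from the robot, y left, z up. Three like-looking spring mounts stand on it in a row along y, 110 mm apart (left, middle, right as seen from the robot); any of them may be the soft one.
- left_pad (a point): Centre of the top face of the left mount's pad (at rest), a black rubber disc 48 mm across carried on a coil spring over a dark steel cup 62 mm across. It faces up, 86 mm above the bench, and sinks straight down when pressed, at most 14 mm. Axes as the cradle's. This point is fixed to the cradle and does not sink with the pad.
- left_tag (a point): Centre of the hinge line (along the cradle's y) of the left mount's red tag, 26 mm above the bench, 64 mm nearer the robot than the pad's centre (cradle's -x). The tag is a flap 38 mm wide, 44 mm from hinge to free end, 4 mm thick (8 mm at the free end), sloping up from the hinge towards the robot. Flat down, its top is 28 mm (free end 30 mm) above the bench. Fixed point, axes as the cradle's.
- middle_pad (a point): Centre of the top face of the middle mount's pad (at rest), a black rubber disc 48 mm across carried on a coil spring over a dark steel cup 62 mm across. It faces up, 86 mm above the bench, and sinks straight down when pressed, at most 14 mm. Axes as the cradle's. This point is fixed to the cradle and does not sink with the pad.
- middle_tag (a point): Centre of the hinge line (along the cradle's y) of the middle mount's red tag, 26 mm above the bench, 64 mm nearer the robot than the pad's centre (cradle's -x). The tag is a flap 38 mm wide, 44 mm from hinge to free end, 4 mm thick (8 mm at the free end), sloping up from the hinge towards the robot. Flat down, its top is 28 mm (free end 30 mm) above the bench. Fixed point, axes as the cradle's.
- right_pad (a point): Centre of the top face of the right mount's pad (at rest), a black rubber disc 48 mm across carried on a coil spring over a dark steel cup 62 mm across. It faces up, 86 mm above the bench, and sinks straight down when pressed, at most 14 mm. Axes as the cradle's. This point is fixed to the cradle and does not sink with the pad.
- right_tag (a point): Centre of the hinge line (along the cradle's y) of the right mount's red tag, 26 mm above the bench, 64 mm nearer the robot than the pad's centre (cradle's -x). The tag is a flap 38 mm wide, 44 mm from hinge to free end, 4 mm thick (8 mm at the free end), sloping up from the hinge towards the robot. Flat down, its top is 28 mm (free end 30 mm) above the bench. Fixed point, axes as the cradle's.
- pad_a (a joint): How far the pad of mount a is pressed in, m: 0 at rest, 0.014 fully down. The mounts a, b, c stand in any order on the cradle. Each spring has a little preload: a good mount takes 9 to 12 N for 8 mm, the worn-out soft one about 3 N; fully down 15 to 19 N and 5 N.
- tag_a (a joint): Angle by which the red tag of mount a (the mount of pad_a) has been pushed down, rad: 0 is sloping up at 34 degrees with the free end 53 mm above the bench, 0.6 is flat down over a green plate; starts between 0 and 0.15. The hinge is stiff and stays where it is left; 1 to 2 N on the free half pushes it down.
- pad_b (a joint): How far the pad of mount b is pressed in, m: 0 at rest, 0.014 fully down. The mounts a, b, c stand in any order on the cradle. Each spring has a little preload: a good mount takes 9 to 12 N for 8 mm, the worn-out soft one about 3 N; fully down 15 to 19 N and 5 N.
- tag_b (a joint): Angle by which the red tag of mount b (the mount of pad_b) has been pushed down, rad: 0 is sloping up at 34 degrees with the free end 53 mm above the bench, 0.6 is flat down over a green plate; starts between 0 and 0.15. The hinge is stiff and stays where it is left; 1 to 2 N on the free half pushes it down.
- pad_c (a joint): How far the pad of mount c is pressed in, m: 0 at rest, 0.014 fully down. The mounts a, b, c stand in any order on the cradle. Each spring has a little preload: a good mount takes 9 to 12 N for 8 mm, the worn-out soft one about 3 N; fully down 15 to 19 N and 5 N.
- tag_c (a joint): Angle by which the red tag of mount c (the mount of pad_c) has been pushed down, rad: 0 is sloping up at 34 degrees with the free end 53 mm above the bench, 0.6 is flat down over a green plate; starts between 0 and 0.15. The hinge is stiff and stays where it is left; 1 to 2 N on the free half pushes it down.
- levelling_foot: Loose spare levelling foot on the cradle: rubber disc 28 mm across with an upright steel stud, 42 mm tall. Origin at the centre of its underside. Leave alone.
- screw_pot: Loose small white screw pot with blue lid on the cradle between two mounts, 28 mm across, 42 mm tall. Origin at the centre of its underside. Leave alone.
- reagent_bottle: Loose amber bottle, 60 mm across, 115 mm tall, on the bench left of the cradle. Origin at the centre of its underside. Leave alone.
- beaker: Loose glass beaker, 72 mm across, 85 mm tall, on the bench left of the cradle. Origin at the centre of its underside. Leave alone.
- spanner: Loose steel spanner, 150 mm long, lying on the bench right of the cradle. Leave alone.
- cuvette_rack: Loose blue rack of cuvettes, 60 by 105 by 48 mm tall, on the bench right of the cradle. Origin at the centre of its underside. Leave alone.
- petri_dishes: Loose stack of three clear dishes, 94 mm across, 44 mm tall, on the bench at the front left. Origin at the centre of its underside. Leave alone.

How it is judged:
By the outcome, as a careful person would: the job done as asked, in the order asked, and still so for the second after the job is handed in, with the robot touching nothing.
It also fails if it takes over 72 s, if anything falls off the work surface, if the arm or the gripper's body presses on something with over 40 N, if the wrist force passes 120 N, or if a joint passes its speed limit or range.

ROBOT

A 6-joint arm with a two-finger parallel gripper is mounted at the origin on the work surface. World frame = base frame: x ahead of the robot, y to its left, z up, the work surface at z = 0. Lengths are in m, angles in rad, forces in N, time in s.
With the tool pointing down it reaches from about 0.25 to 0.725 m from the base axis. Payload 9.7 kg.
Tool frame: the origin (TCP) lies midway between the tips of the shut fingers; the grasp point (between the pads) lies 19 mm behind it (arm.pinch_z is the distance from the TCP to the grasp point, in m); z points along the fingers, y is the direction in which the jaws open and shut (so a half turn about z gives the same grasp; the last joint's range is limited). The gripper opens to 85 mm and grips with 20 to 120 N. Pads are 22 mm wide; open, the fingers measure 114 mm over their backs; the gripper's body (76 mm by 85 mm) begins 54 mm behind the grasp point. The pads swing forward as they close: fully open they stand 13 mm farther back than shut.
Start: joints at [-1.171, 0.087, 0.176, 1.66, 0, 1.571], TCP at [0.214, -0.507, 0.231] pointing down, gripper open.
Joint ranges: [-3.13, 3.13], [-0.85, 1.81], [-1.15, 1.24], [-2.2, 2.28], [-1.44, 1.52], [-3.14, 3.14]. Speed limits (rad/s): [2.22, 2.22, 2.57, 3.14, 3.14, 3.14].

INTERFACE

Orientations are given as a 3x3 rotation matrix whose columns are the frame's x, y, z axes.
In Python, from station import arm, capture, camera_params gives the robot as it stands.
- The arm moves only by the tool apply_moves, never from a script. Its argument "series" is a list of rows, each a list of 3 entries, a list of its own where there are three numbers: the finger opening in mm, from 0 to 85.4, then the shift along the tool's x, y, z in units of 25 mm (1.0 is 25 mm), then the turn, a rotation vector about the tool's x, y, z in units of 0.1 rad (1.0 is 0.1 rad). In form: [[claw, [x, y, z], [wx, wy, wz]], ...]. A call has 1 to 10 rows; each row shifts and turns the pose as measured when the row begins, along the tool's axes as they then stand; what a row does not reach is not made up. A row lasts 1/10 s, in which the tool goes at most 50 mm and 8.59 degrees, less where a joint would pass 70% of its speed; a pose out of reach is approached as far as the arm can. A call with a number of a shift or a turn outside -1 to 1 is refused whole. A call with a gripper value outside its range is refused whole. The fingers move at their own pace and stop on an object; "newtons" is the grip in N (left out, the last holds). Time passes only in rows, so rows that do not move let the fingers close. It gives the time, the measured TCP pose, the force and the opening at its end, in the units of the state.
- arm.read_state(): the state, without advancing time (a new reading comes with each control period).
- capture(name): name is "scene" or "top"; returns the picture (480x640x3 uint8, blue, green, red); there is no depth.
- camera_params(name): a dict with "fovy" (degrees; the focal length in pixels is half the picture's height over the tangent of half this angle, whatever the lens; pixels are square), "cx", "cy" (the principal point, pixels), "k1" (the pictures are not rectified: a ray, as slopes to the right and down, at radius r is drawn at 1 + k1 r^2 times it, then the intrinsics apply), "eye" and "orientation" of the camera in the world. Camera axes: x right, y up, looking along -z (the intrinsics and any distortion apply to the point x, -y, -z); pixel columns grow to the right and rows downward; lengths in m; the calibration is good to about 2 mm. A picture is of the moment at which its call begins. camera_params takes no time and is no camera call.
- arm.finish_job(): hands the job in, once; it reports no verdict.
The state is a dict: "t": time; "joint_pos": joint angles; "qd": joint speeds; "joint_efforts": joint torques, N m; "tcp_pos": TCP position; "tcp_rot": TCP orientation; "ft_force": force on the tool from outside, world axes, zero at the start; "torque": the same for the moment, N m; "gripper_width": finger opening in m.
Only numpy, scipy, OpenCV 4.12 (cv2) and the standard library are available. Lean on these libraries where they do the work, as an engineer would, in place of code of your own. Each camera call takes 0.05 s, during which the arm holds its last target.

## Working session

There is one attempt and no reset: what is moved stays moved. The work goes in short steps, Python scripts to look and compute and a tool call to move; the robot and the scene stay as the last step left them, time stands still between calls to the robot, and variables do not carry over. Pictures are saved under pics/ and viewed, and the job is handed in when it is done.

Besides the shell and the picture viewer there is one more tool, called after "Request:" as name([rows], argument=value, ...), one row to a line, values as JSON. apply_moves: Moves the arm, as the interface text tells. Its arguments: {"type":"object","properties":{"series":{"type":"array"},"newtons":{"type":"number"}},"required":["series"]}

```bash
mkdir -p pics; ls
python3 - <<'E'
from station import arm,capture,camera_params
import cv2
for n in("scene","top"):
    cv2.imwrite(f"pics/{n}0.png",capture(n)); print(n,camera_params(n))
print(arm.read_state())
E
```

```text
pics
scene {'fovy': 50.73454589293087, 'cx': 322.696737135019, 'cy': 234.21221813334714, 'k1': 0.04416512471988326, 'eye': array([ 1.12103336, -0.28857887,  0.92575361]), 'orientation': array([[ 0.41100223, -0.7217485 ,  0.55691676],
       [ 0.911507  ,  0.31513827, -0.26427799],
       [ 0.01523646,  0.61625236,  0.78740134]])}
top {'fovy': 42.9461055863021, 'cx': 322.56702563435914, 'cy': 236.48472824333882, 'k1': -0.17246393157551027, 'eye': array([ 0.31163322, -0.00695401,  1.65994922]), 'orientation': array([[-0.02941326,  0.99144393, -0.1271762 ],
       [-0.99955042, -0.02991388, -0.00202795],
       [-0.00581493,  0.12705937,  0.99187807]])}
{'t': 0.1, 'joint_pos': array([-1.17101746e+00,  8.73897000e-02,  1.75224962e-01,  1.65981519e+00,
       -4.96088439e-06,  1.57078304e+00]), 'qd': array([ 5.25598204e-04, -1.53789068e-03,  3.28468334e-03,  8.34610299e-04,
       -7.26020495e-06,  3.55994778e-04]), 'joint_efforts': array([-2.05303108e-04, -5.21560764e+01,  4.65653908e+01,  1.59059587e-02,
       -2.91643983e-05,  2.79425660e-05]), 'tcp_pos': array([ 0.21398534, -0.50643875,  0.23066837]), 'tcp_rot': array([[ 9.21141912e-01,  3.89226621e-01, -4.65245709e-04],
       [ 3.89226899e-01, -9.21141269e-01,  1.08834247e-03],
       [-4.94516006e-06, -1.18360401e-03, -9.99999300e-01]]), 'ft_force': array([-0.41117496,  0.03065557, -0.29207369]), 'torque': array([-0.0003309 ,  0.03885243, -0.00274026]), 'gripper_width': 0.0856820096486874}
```

View pics/scene0.png

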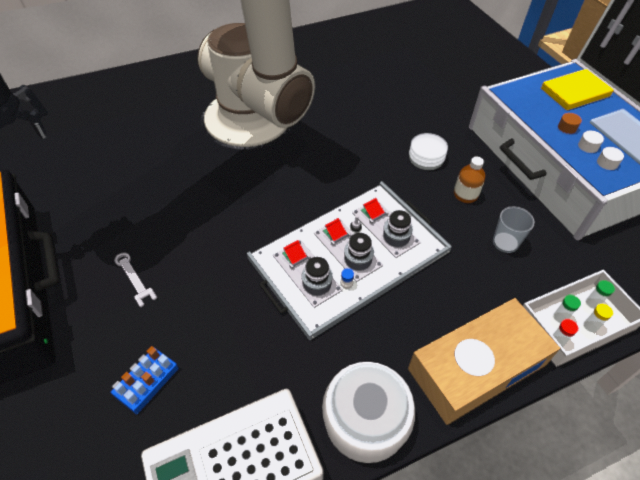

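View pics/top0.png

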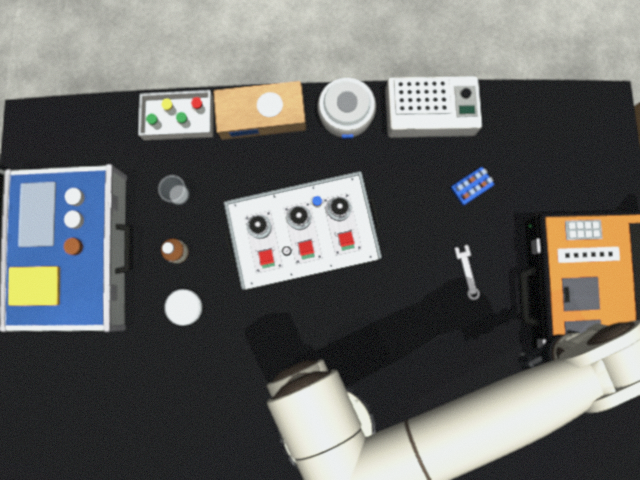

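The top view shows the cradle at about (225–380, 172–288). The pads are near (258,224), (298,215) and (339,206), and the tags are on the robot side. The screw pot is at (317,201) and the levelling foot at (286,251). I'll enlarge this area.

Run:
```python
import cv2
a=cv2.imread("pics/top0.png")[165:295,215:390]; cv2.imwrite("pics/topc.png",cv2.resize(a,None,fx=4.5,fy=4.5,interpolation=cv2.INTER_CUBIC))
a=cv2.imread("pics/scene0.png")[180:335,245:455]; cv2.imwrite("pics/scenec.png",cv2.resize(a,None,fx=3.8,fy=3.8,interpolation=cv2.INTER_CUBIC))
```

```text
(no output)
```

View pics/topc.png

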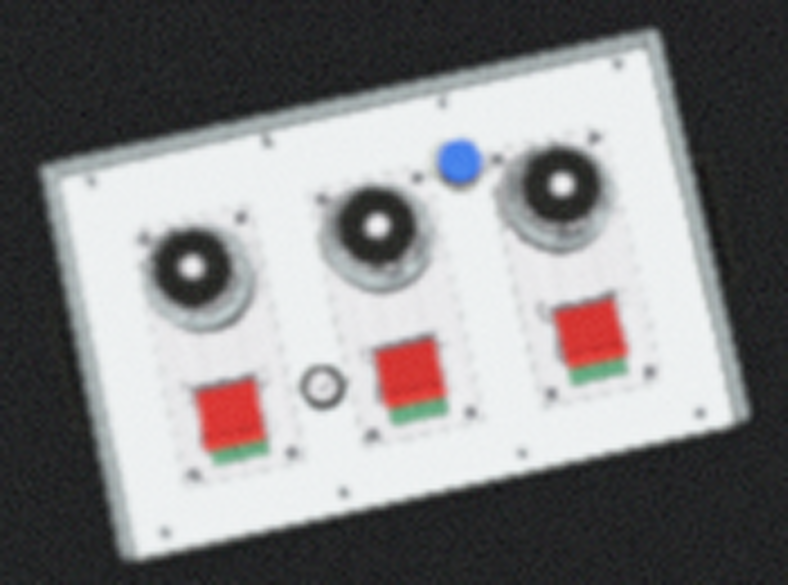

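View pics/scenec.png

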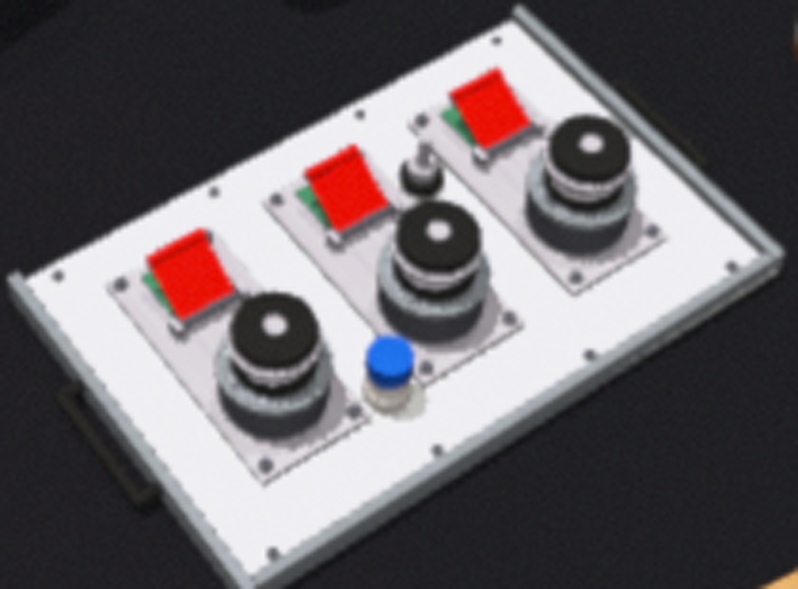

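In the enlarged top crop, the white pad dots are at (191,267), (377,226) and (562,184). In the scene crop they are at (591,143), (438,230) and (274,324). The tags all slope up, with green showing beyond their free ends. Next I'll triangulate these points.

```bash
cat > h.py <<'E'
import numpy as np,cv2
from station import arm,capture,camera_params
from scipy.optimize import least_squares
C={n:camera_params(n) for n in("scene","top")}
def proj(n,P):
    c=C[n];f=240/np.tan(np.radians(c["fovy"]/2));q=c["orientation"].T@(np.asarray(P)-c["eye"])
    s=np.array([q[0],-q[1]])/-q[2];s=s*(1+c["k1"]*s@s);return s*f+[c["cx"],c["cy"]]
def onz(n,px,z):
    return np.r_[least_squares(lambda p:proj(n,[p[0],p[1],z])-px,[.45,0],).x,z]
def tri(a,b):
    r=least_squares(lambda p:np.r_[proj("scene",p)-a,proj("top",p)-b],[.45,0,.05]);return r.x,r.fun
def uc(n,u): 
    o,s=((245,180),3.8) if n=="scene" else ((215,165),4.5)
    return (np.array(u)+.5)/s-.5+o
E
python3 - <<'E'
from h import *
T=[(191,267),(377,226),(562,184)];S=[(591,143),(438,230),(274,324)]
for t,s in zip(T,S):
    t=uc("top",t);s=uc("scene",s);print(tri(s,t),onz("top",t,.086),onz("scene",s,.086))
for nm,t,s,z in [("pot",(460,161),(390,350),.042),("foot",(322,386),(425,150),.042)]:
    print(nm,onz("top",uc("top",t),z),onz("scene",uc("scene",s),z))
# cradle corners rims
for t in [(42,168),(655,30),(745,420),(128,560)]: print(onz("top",uc("top",t),.022))
E
```

```text
(array([0.55165482, 0.16649314, 0.08582613]), array([ 0.01517016, -0.0007576 ,  0.01658557,  0.00829512])) [0.55165159 0.1665172  0.086     ] [0.55176139 0.1663677  0.086     ]
(array([0.57249605, 0.05796187, 0.08591956]), array([-0.06148233,  0.00333487, -0.07097225, -0.03045161])) [0.57239634 0.05777485 0.086     ] [0.57259226 0.05805054 0.086     ]
(array([ 0.59391175, -0.05019263,  0.08641075]), array([-0.08374229,  0.00487416, -0.10304403, -0.03645061])) [ 0.59388044 -0.05047046  0.086     ] [ 0.59371053 -0.04991696  0.086     ]
pot [0.61760993 0.00891869 0.042     ] [0.60767193 0.01418465 0.042     ]
foot [0.48462058 0.09454995 0.042     ] [0.48694601 0.09632723 0.042     ]
[0.62528806 0.26400283 0.022     ]
[ 0.69927062 -0.11229831  0.022     ]
[ 0.45862061 -0.15720822  0.022     ]
[0.38556734 0.21441413 0.022     ]
```

The points fit well: height is 86 mm to within 0.5 mm, the spacing is 110 mm and the cradle yaw is about 0.193 rad. I'll shut the fingers, align with the cradle and travel high to the right pad.

Request:
apply_moves([
  [0,[0,0,0],[0,0,1]],
  [0,[0,0,0],[0,0,1]],
  [0,[1,-0.8,0],[0,0,0]],
  [0,[1,-0.8,0],[0,0,0]],
  [0,[1,-0.8,0],[0,0,0]],
  [0,[1,-0.8,0],[0,0,0]],
  [0,[1,-0.8,0],[0,0,0]],
  [0,[1,-0.8,0],[0,0,0]],
  [0,[1,-0.8,0],[0,0,0]],
  [0,[1,-0.8,0],[0,0,0]],
], newtons=20)

```text
t: 1.1
tcp_pos: [0.3825, -0.3059, 0.2262]
tcp_rot: [[0.983, 0.183, -0.005], [0.183, -0.983, 0.007], [-0.004, -0.008, -1.0]]
ft_force: [0.8, -0.4, 1.1]
gripper_width: 0.0
```

Request:
apply_moves([
  [0,[1,-0.84,0],[0,0,0]],
  [0,[1,-0.84,0],[0,0,0]],
  [0,[1,-0.84,0],[0,0,0]],
  [0,[1,-0.84,0],[0,0,0]],
  [0,[1,-0.84,0],[0,0,0]],
  [0,[1,-0.84,0],[0,0,0]],
  [0,[1,-0.84,0],[0,0,0]],
  [0,[1,-0.84,0],[0,0,0]],
  [0,[1,-0.84,0],[0,0,0]],
  [0,[0,0,0],[0,0,0]],
])

```text
t: 2.1
tcp_pos: [0.5761, -0.0647, 0.2225]
tcp_rot: [[0.982, 0.186, -0.011], [0.186, -0.982, 0.009], [-0.009, -0.011, -1.0]]
ft_force: [-1.0, -0.5, -0.8]
gripper_width: 0.0002
```

```bash
cat > go.py <<'E'
import sys
from h import *
s=arm.read_state();R=s["tcp_rot"]
for a in sys.argv[1:]:
    t=np.array(eval(a));print("shift units",np.round(R.T@(t-s["tcp_pos"])/.025,2))
print(np.round(s["t"],2),np.round(s["tcp_pos"],4),np.round(s["ft_force"],2),np.round(R,3).tolist())
E
python3 go.py "(.594,-.050,.105)"
```

```text
shift units [ 0.85 -0.39  4.7 ]
2.1 [ 0.5761 -0.0647  0.2225] [-1.02 -0.52 -0.84] [[0.982, 0.186, -0.011], [0.186, -0.982, 0.009], [-0.009, -0.011, -1.0]]
```

Request:
apply_moves([
  [0,[0.85,-0.4,0],[-0.1,0.1,0]],
  [0,[0,0,1],[0,0,0]],
  [0,[0,0,1],[0,0,0]],
  [0,[0,0,1],[0,0,0]],
  [0,[0,0,1],[0,0,0]],
  [0,[0,0,0.5],[0,0,0]],
  [0,[0,0,0],[0,0,0]],
  [0,[0,0,0],[0,0,0]],
])

```text
t: 2.9
tcp_pos: [0.5943, -0.0514, 0.105]
tcp_rot: [[0.982, 0.187, -0.002], [0.187, -0.982, 0.0], [-0.002, -0.001, -1.0]]
ft_force: [0.4, -0.3, 0.7]
gripper_width: -0.0002
```

```bash
python3 go.py "(.594,-.050,.09)"
```

```text
shift units [-0.   -0.06  0.6 ]
2.9 [ 0.5943 -0.0514  0.105 ] [ 0.37 -0.26  0.71] [[0.982, 0.187, -0.002], [0.187, -0.982, 0.0], [-0.002, -0.001, -1.0]]
```

Request:
apply_moves([
  [0,[0,0,0.3],[0,0,0]],
  [0,[0,0,0.3],[0,0,0]],
  [0,[0,0,0],[0,0,0]],
  [0,[0,0,0],[0,0,0]],
])

```text
t: 3.3
tcp_pos: [0.5958, -0.0518, 0.0921]
tcp_rot: [[0.982, 0.187, 0.003], [0.187, -0.982, -0.0], [0.003, 0.001, -1.0]]
ft_force: [-0.6, -0.1, -0.0]
gripper_width: -0.0002
```

Request:
apply_moves([
  [0,[0,0,0.2],[0,0,0]],
  [0,[0,0,0.1],[0,0,0]],
  [0,[0,0,0],[0,0,0]],
  [0,[0,0,0],[0,0,0]],
])

```text
t: 3.7
tcp_pos: [0.5963, -0.0518, 0.0849]
tcp_rot: [[0.982, 0.187, 0.004], [0.187, -0.982, -0.0], [0.004, 0.001, -1.0]]
ft_force: [-1.2, 0.6, 0.7]
gripper_width: -0.0005
```

Request:
apply_moves([
  [0,[0,0,0.12],[0,0,0]],
  [0,[0,0,0.04],[0,0,0]],
  [0,[0,0,0],[0,0,0]],
  [0,[0,0,0],[0,0,0]],
])

```text
t: 4.1
tcp_pos: [0.5965, -0.0518, 0.0812]
tcp_rot: [[0.982, 0.187, 0.005], [0.187, -0.982, -0.0], [0.005, 0.001, -1.0]]
ft_force: [-1.0, 1.1, 1.7]
gripper_width: 0.0004
```

Request:
apply_moves([
  [0,[0,0,0.12],[0,0,0]],
  [0,[0,0,0.04],[0,0,0]],
  [0,[0,0,0],[0,0,0]],
  [0,[0,0,0],[0,0,0]],
  [0,[0,0,0],[0,0,0]],
])

```text
t: 4.6
tcp_pos: [0.5966, -0.0519, 0.0776]
tcp_rot: [[0.982, 0.187, 0.005], [0.187, -0.982, -0.0], [0.005, 0.001, -1.0]]
ft_force: [-1.0, -0.4, 4.0]
gripper_width: -0.0
```

```bash
python3 go.py "(.594,-.050,.115)" "(.5725,.058,.115)"
```

```text
shift units [-0.08 -0.09 -1.5 ]
shift units [-0.12 -4.49 -1.5 ]
4.6 [ 0.5966 -0.0519  0.0776] [-0.98 -0.38  4.04] [[0.982, 0.187, 0.005], [0.187, -0.982, -0.0], [0.005, 0.001, -1.0]]
```

The right pad gives about 4 N at 8.4 mm, which suggests it's soft. I'll compare the others.

Request:
apply_moves([
  [0,[0,0,0],[0,0,0]],
])

```text
t: 4.7
tcp_pos: [0.5966, -0.0518, 0.0776]
tcp_rot: [[0.982, 0.187, 0.005], [0.187, -0.982, -0.0], [0.005, 0.001, -1.0]]
ft_force: [-1.2, 0.1, 3.7]
gripper_width: -0.0003
```

Request:
apply_moves([
  [0,[0,0,-0.8],[0,0,0]],
  [0,[0,0,-0.8],[0,0,0]],
  [0,[0,-0.9,0],[0,0,0]],
  [0,[0,-0.9,0],[0,0,0]],
  [0,[0,-0.9,0],[0,0,0]],
  [0,[0,-0.9,0],[0,0,0]],
  [0,[0,-0.7,0],[0,0,0]],
  [0,[0,-0.4,0],[0,0,0]],
  [0,[0,0,0],[0,0,0]],
  [0,[0,0,0],[0,0,0]],
])

```text
t: 5.7
tcp_pos: [0.5734, 0.0669, 0.1153]
tcp_rot: [[0.983, 0.186, 0.002], [0.186, -0.983, -0.0], [0.002, 0.001, -1.0]]
ft_force: [0.4, -0.5, -0.2]
gripper_width: 0.0001
```

```bash
python3 go.py "(.5725,.058,.088)"
```

```text
shift units [-0.1   0.34  1.09]
5.7 [0.5734 0.0669 0.1153] [ 0.42 -0.47 -0.2 ] [[0.983, 0.186, 0.002], [0.186, -0.983, -0.0], [0.002, 0.001, -1.0]]
```

Request:
apply_moves([
  [0,[-0.1,0.34,0.5],[0,0,0]],
  [0,[0,0,0.45],[0,0,0]],
  [0,[0,0,0],[0,0,0]],
  [0,[0,0,0],[0,0,0]],
])

```text
t: 6.1
tcp_pos: [0.5724, 0.0545, 0.0882]
tcp_rot: [[0.983, 0.183, 0.0], [0.183, -0.983, -0.001], [0.0, 0.001, -1.0]]
ft_force: [-0.2, 0.0, 0.4]
gripper_width: 0.0002
```

Request:
apply_moves([
  [0,[0,0,0.2],[0,0,0]],
  [0,[0,0,0.06],[0,0,0]],
  [0,[0,0,0],[0,0,0]],
  [0,[0,0,0],[0,0,0]],
])

```text
t: 6.5
tcp_pos: [0.5727, 0.0544, 0.0831]
tcp_rot: [[0.983, 0.182, 0.002], [0.182, -0.983, -0.001], [0.002, 0.001, -1.0]]
ft_force: [-2.6, 0.9, 4.5]
gripper_width: -0.0002
```

```bash
python3 go.py "(.5725,.058,.078)"
```

```text
shift units [ 0.02 -0.14  0.2 ]
6.5 [0.5727 0.0544 0.0831] [-2.57  0.88  4.46] [[0.983, 0.182, 0.002], [0.182, -0.983, -0.001], [0.002, 0.001, -1.0]]
```

Request:
apply_moves([
  [0,[0,0,0.12],[0,0,0]],
  [0,[0,0,0.1],[0,0,0]],
  [0,[0,0,0.05],[0,0,0]],
  [0,[0,0,0],[0,0,0]],
  [0,[0,0,0],[0,0,0]],
])

```text
t: 7.0
tcp_pos: [0.5728, 0.0544, 0.0808]
tcp_rot: [[0.983, 0.183, 0.005], [0.183, -0.983, -0.001], [0.005, 0.002, -1.0]]
ft_force: [-2.6, -0.8, 7.2]
gripper_width: 0.0002
```

Request:
apply_moves([
  [0,[0,0,-0.8],[0,0,0]],
  [0,[0,0,-0.8],[0,0,0]],
  [0,[0,-0.8,0],[0,0,0]],
  [0,[0,-0.9,0],[0,0,0]],
  [0,[0,-0.9,0],[0,0,0]],
  [0,[0,-0.9,0],[0,0,0]],
  [0,[0,-0.6,0],[0,0,0]],
  [0,[0,-0.2,0],[0,0,0]],
  [0,[0,0,0],[0,0,0]],
  [0,[0,0,0],[0,0,0]],
])

```text
t: 8.0
tcp_pos: [0.5578, 0.1359, 0.1226]
tcp_rot: [[0.973, 0.23, 0.002], [0.23, -0.973, 0.019], [0.006, -0.018, -1.0]]
ft_force: [0.9, 0.5, -0.6]
gripper_width: -0.0001
```

```bash
python3 go.py "(.5517,.1665,.088)"
```

```text
shift units [ 0.04 -1.22  1.41]
8.0 [0.5578 0.1359 0.1226] [ 0.89  0.49 -0.58] [[0.973, 0.23, 0.002], [0.23, -0.973, 0.019], [0.006, -0.018, -1.0]]
```

Middle gives 7.2 N at 5 mm, so it's a good mount. The last sideways move fell short and turned the tool, so I'll check the joints and take a look.

Run:
```python
from h import *
s=arm.read_state();print(s["joint_pos"].round(3),s["qd"].round(3),s["joint_efforts"].round(1))
cv2.imwrite("pics/s2.png",capture("scene"))
```

```text
[0.23  0.124 0.006 1.447 0.018 3.14 ] [-0.003  0.003 -0.001 -0.    -0.     0.001] [  0.4 -55.   47.1  -0.1   0.1  -0. ]
```

View pics/s2.png

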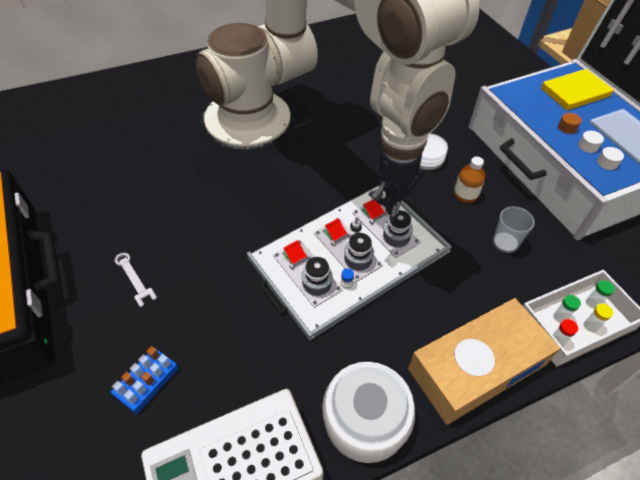

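Joint 6 has reached its limit (3.14). I'll turn the tool the other way to back it off; the scene is undisturbed.

Request:
apply_moves([
  [0,[0,0,0],[-0.2,0,-1]],
  [0,[0,0,0],[0,0,-1]],
  [0,[0,0,0],[0,0,-1]],
  [0,[0,0,0],[0,0,-1]],
  [0,[0,0,0],[0,0,-1]],
  [0,[0,0,0],[0,0,-1]],
  [0,[0,0,0],[0,0,0]],
])

```text
t: 8.75
tcp_pos: [0.5585, 0.1322, 0.1223]
tcp_rot: [[0.661, 0.751, 0.007], [0.751, -0.661, -0.002], [0.004, 0.007, -1.0]]
ft_force: [-0.2, 0.9, 0.2]
gripper_width: -0.0002
```

```bash
python3 go.py "(.5517,.1665,.1226)" "(.5517,.1665,.088)"; python3 -c "
from h import *;print(arm.read_state()['joint_pos'].round(3))"
```

```text
shift units [ 0.85 -1.11 -0.02]
shift units [ 0.85 -1.12  1.37]
8.75 [0.5585 0.1322 0.1223] [-0.23  0.9   0.18] [[0.661, 0.751, 0.007], [0.751, -0.661, -0.002], [0.004, 0.007, -1.0]]
[ 0.234  0.123  0.005  1.446 -0.003  2.526]
```

Request:
apply_moves([
  [0,[0.4,-0.55,0],[0,0,0]],
  [0,[0.4,-0.5,0],[0,0,0]],
  [0,[0,0,0],[0,0,0]],
  [0,[0,0,0.6],[0,0,0]],
  [0,[0,0,0.5],[0,0,0]],
  [0,[0,0,0],[0,0,0]],
  [0,[0,0,0],[0,0,0]],
])

```text
t: 9.45
tcp_pos: [0.5514, 0.1656, 0.091]
tcp_rot: [[0.671, 0.742, 0.006], [0.742, -0.671, -0.002], [0.002, 0.006, -1.0]]
ft_force: [0.2, -0.2, 0.4]
gripper_width: -0.0004
```

```bash
python3 go.py "(.5517,.1665,.08)"
```

```text
shift units [ 0.04 -0.02  0.44]
9.45 [0.5514 0.1656 0.091 ] [ 0.16 -0.19  0.43] [[0.671, 0.742, 0.006], [0.742, -0.671, -0.002], [0.002, 0.006, -1.0]]
```

Request:
apply_moves([
  [0,[0,0,0.25],[0,0,0]],
  [0,[0,0,0.12],[0,0,0]],
  [0,[0,0,0.05],[0,0,0]],
  [0,[0,0,0],[0,0,0]],
  [0,[0,0,0],[0,0,0]],
])

```text
t: 9.95
tcp_pos: [0.5518, 0.1655, 0.0829]
tcp_rot: [[0.672, 0.741, 0.008], [0.741, -0.672, 0.0], [0.006, 0.006, -1.0]]
ft_force: [-3.1, -1.2, 6.6]
gripper_width: -0.0002
```

Request:
apply_moves([
  [0,[0,0,0.1],[0,0,0]],
  [0,[0,0,0.06],[0,0,0]],
  [0,[0,0,0],[0,0,0]],
  [0,[0,0,0],[0,0,0]],
])

```text
t: 10.35
tcp_pos: [0.5519, 0.1654, 0.0828]
tcp_rot: [[0.672, 0.74, 0.011], [0.74, -0.673, 0.002], [0.009, 0.007, -1.0]]
ft_force: [-3.3, 0.4, 6.0]
gripper_width: 0.0
```

Left gives about 6 N at 3 mm, so it's also good. The right mount is the soft one. I'll lift, travel at z of about 0.13 and go above the right tag.

Request:
apply_moves([
  [0,[0,0,-0.9],[0,0,0]],
  [0,[0,0,-0.9],[0,0,0]],
  [0,[0,0,-0.5],[0,0,0]],
  [0,[0,0,0],[0,0,0]],
])

```text
t: 10.75
tcp_pos: [0.5512, 0.1648, 0.1419]
tcp_rot: [[0.673, 0.739, 0.011], [0.739, -0.673, 0.002], [0.009, 0.007, -1.0]]
ft_force: [0.5, 0.6, -0.5]
gripper_width: -0.0
```

```bash
python3 go.py "(.499,-.069,.13)"
```

```text
shift units [-8.32  4.75  0.43]
10.75 [0.5512 0.1648 0.1419] [ 0.47  0.65 -0.46] [[0.673, 0.739, 0.011], [0.739, -0.673, 0.002], [0.009, 0.007, -1.0]]
```

Request:
apply_moves([
  [0,[-0.9,0.5,0],[0,0,0]],
  [0,[-1,0.57,0],[0,0,0]],
  [0,[-1,0.57,0],[0,0,0]],
  [0,[-1,0.57,0],[0,0,0]],
  [0,[-1,0.57,0],[0,0,0]],
  [0,[-1,0.57,0],[0,0,0]],
  [0,[-1,0.57,0],[0,0,0]],
  [0,[-0.7,0.4,0],[0,0,0]],
  [0,[0,0,0],[0,0,0]],
])

```text
t: 11.65
tcp_pos: [0.4994, -0.0558, 0.1309]
tcp_rot: [[0.672, 0.74, 0.003], [0.74, -0.672, 0.001], [0.003, 0.001, -1.0]]
ft_force: [0.2, -0.0, 1.1]
gripper_width: -0.0001
```

Request:
apply_moves([
  [0,[0,0,0],[0,0,1]],
  [0,[0,0,0],[0,0,1]],
  [0,[0,0,0],[0,0,1]],
  [0,[0,0,0],[0,0,1]],
  [0,[0,0,0],[0,0,1]],
  [0,[0,0,0],[0,0,1]],
  [0,[0,0,0],[0,0,0]],
])

```text
t: 12.35
tcp_pos: [0.4987, -0.0527, 0.1245]
tcp_rot: [[0.978, 0.208, -0.003], [0.208, -0.978, 0.003], [-0.002, -0.004, -1.0]]
ft_force: [-0.1, 0.2, 0.3]
gripper_width: 0.0001
```

```bash
python3 go.py "(.499,-.069,.06)"
```

```text
shift units [-0.12  0.65  2.58]
12.35 [ 0.4987 -0.0527  0.1245] [-0.12  0.17  0.31] [[0.978, 0.208, -0.003], [0.208, -0.978, 0.003], [-0.002, -0.004, -1.0]]
```

Request:
apply_moves([
  [0,[-0.1,0.6,0],[0,0,0]],
  [0,[0,0.05,0],[0,0,0]],
  [0,[0,0,1],[0,0,0]],
  [0,[0,0,1],[0,0,0]],
  [0,[0,0,0.3],[0,0,0]],
  [0,[0,0,0],[0,0,0]],
  [0,[0,0,0],[0,0,0]],
])

```text
t: 13.05
tcp_pos: [0.5002, -0.0701, 0.0652]
tcp_rot: [[0.975, 0.22, -0.002], [0.22, -0.975, 0.004], [-0.001, -0.004, -1.0]]
ft_force: [-0.3, 0.7, -0.0]
gripper_width: -0.0
```

```bash
python3 go.py "(.499,-.069,.032)"; python3 -c "
from h import *
a=capture('scene')[180:335,245:455];cv2.imwrite('pics/s3.png',cv2.resize(a,None,fx=3.8,fy=3.8,interpolation=cv2.INTER_CUBIC))"
```

```text
shift units [-0.04 -0.05  1.33]
13.05 [ 0.5002 -0.0701  0.0652] [-0.3   0.7  -0.02] [[0.975, 0.22, -0.002], [0.22, -0.975, 0.004], [-0.001, -0.004, -1.0]]
```

View pics/s3.png

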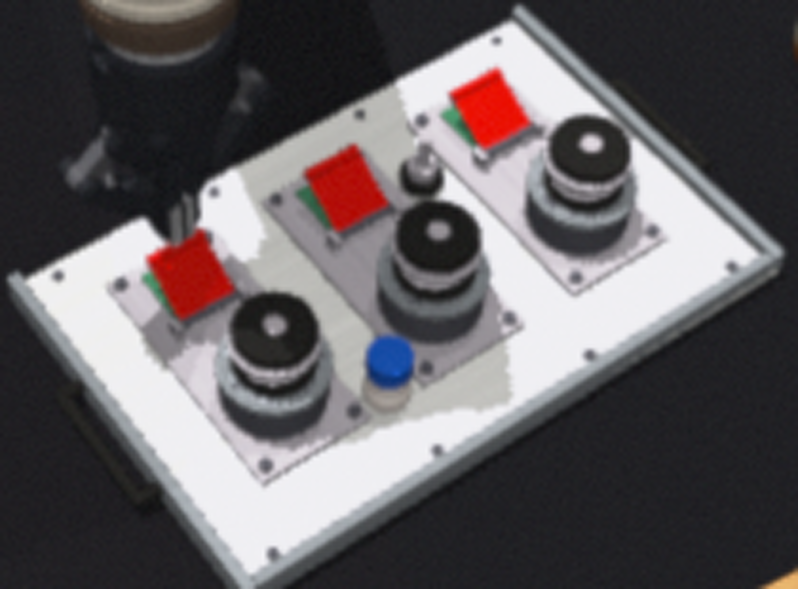

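The fingertip at (185,235) hangs over the free half of the right tag, and nothing else has moved. Now I'll press down.

Request:
apply_moves([
  [0,[0,0,0.4],[0,0,0]],
  [0,[0,0,0.3],[0,0,0]],
  [0,[0,0,0.25],[0,0,0]],
  [0,[0,0,0.2],[0,0,0]],
  [0,[0,0,0],[0,0,0]],
])

```text
t: 13.6
tcp_pos: [0.5016, -0.0702, 0.0365]
tcp_rot: [[0.975, 0.221, 0.001], [0.221, -0.975, 0.003], [0.002, -0.003, -1.0]]
ft_force: [-0.3, -0.6, 0.9]
gripper_width: -0.0001
```

Request:
apply_moves([
  [0,[0,0,0.2],[0,0,0]],
  [0,[0,0,0.12],[0,0,0]],
  [0,[0,0,0],[0,0,0]],
])

```text
t: 13.9
tcp_pos: [0.5025, -0.0701, 0.029]
tcp_rot: [[0.975, 0.221, 0.004], [0.221, -0.975, 0.003], [0.004, -0.002, -1.0]]
ft_force: [-0.1, 0.1, 4.5]
gripper_width: 0.0004
```

Request:
apply_moves([
  [0,[0,0,0.1],[0,0,0]],
  [0,[0,0,0.05],[0,0,0]],
  [0,[0,0,0],[0,0,0]],
])

```text
t: 14.2
tcp_pos: [0.5043, -0.0701, 0.0283]
tcp_rot: [[0.975, 0.221, 0.009], [0.221, -0.975, 0.003], [0.009, -0.001, -1.0]]
ft_force: [-0.2, 0.2, 0.3]
gripper_width: 0.0001
```

Request:
apply_moves([
  [0,[0,0,0.12],[0,0,0]],
  [0,[0,0,0.1],[0,0,0]],
  [0,[0,0,0.1],[0,0,0]],
])

```text
t: 14.5
tcp_pos: [0.5047, -0.0703, 0.0274]
tcp_rot: [[0.975, 0.221, 0.012], [0.221, -0.975, 0.002], [0.013, 0.001, -1.0]]
ft_force: [-12.7, 1.6, 27.1]
gripper_width: -0.0002
```

Request:
apply_moves([
  [0,[0,0,-1],[0,0,0]],
  [0,[0,0,-1],[0,0,0]],
  [0,[0,0,-1],[0,0,0]],
  [0,[0,0,-1],[0,0,0]],
  [0,[-1,0,-1],[0,0,0]],
  [0,[-1,0,0],[0,0,0]],
  [0,[-1,0,0],[0,0,0]],
  [0,[-1,0,0],[0,0,0]],
  [0,[-1,0,0],[0,0,0]],
  [0,[0,0,0],[0,0,0]],
])

```text
t: 15.5
tcp_pos: [0.3777, -0.0987, 0.1538]
tcp_rot: [[0.975, 0.222, 0.013], [0.222, -0.975, 0.002], [0.013, 0.001, -1.0]]
ft_force: [0.9, 0.4, 0.5]
gripper_width: 0.0001
```

```bash
python3 -c "
from h import *
a=capture('scene')[180:335,245:455];cv2.imwrite('pics/s4.png',cv2.resize(a,None,fx=3.8,fy=3.8,interpolation=cv2.INTER_CUBIC))
cv2.imwrite('pics/t4.png',capture('top'))"
```

```text
(no output)
```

View pics/s4.png

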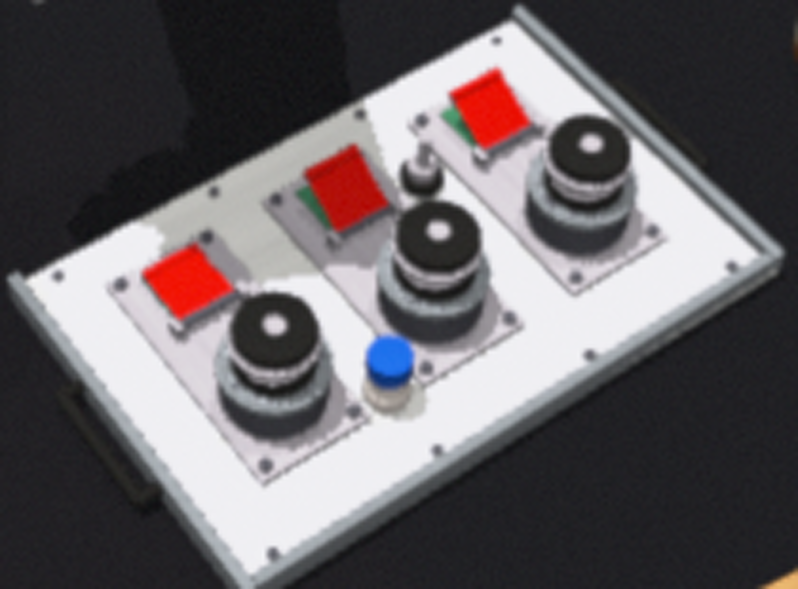

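View pics/t4.png

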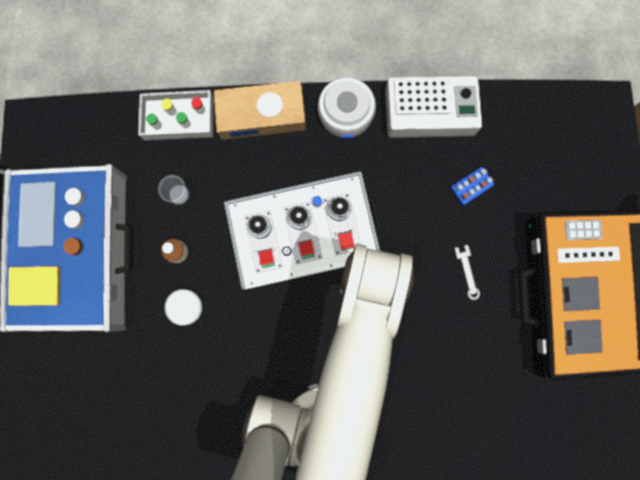

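The right tag at (190,283) is flat, with the green plate fully covered. The other two tags are still up, and the foot, pot and bench items are where they were. I'll hand in the job.

```bash
python3 -c "
from h import *
s=arm.read_state();print(s['t'],s['ft_force'].round(1),s['qd'].round(3));print(arm.finish_job())"
```

```text
15.6 [ 0.4 -0.5 -0. ] [ 0.012  0.028  0.019 -0.004  0.001  0.005]
the job is handed in; nothing more can be done
None
```

The right mount is the soft one. Its red tag is now pushed down flat, the other two tags are still up, and the job is handed in at 15.6 s.

| Mount | Force read | Pad pressed in | Verdict |
|---|---|---|---|
| Right | about 4 N | 8.4 mm | soft |
| Middle | about 7 N | 5 mm | good |
| Left | about 6 N | 3 mm | good |

The left and middle pads were pressed less deeply than the right. Both already took more than the 5 N a soft mount needs to go fully down.

**Last checks:** The final pictures show the right tag covering its green plate. The loose things looked unmoved. The arm was clear, with wrist force near zero.

**Off plan:**
- **Joint 6:** it ran up to its range limit (3.14) on the way to the left pad. I turned the wrist back before pressing there.
- **Soft reading:** the right mount read about 1 N above the 3 N expected, with readings varying by about 1 N.
- **Tag press:** the last press on the flat tag reached 27 N through the fingertip. The reading just before it had dropped to 0.3 N, probably because the tip slipped forward a couple of millimetres.

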